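Release a bottle from a ratchet bottle clamp

ROBOT

A 6-joint arm with a two-finger parallel gripper is mounted at the origin on a cart in front of the work surface, level with it; the furniture and walls round the work are solid. World frame = base frame: x ahead of the robot, y to its left, z up, the work surface at z = 0. Lengths are in m, angles in rad, forces in N, time in s.
With the tool pointing down it reaches from about 0.3 to 0.875 m from the base axis. Payload 6.4 kg.
Tool frame: the origin (TCP) lies between the finger pads; the fingertips stand 8 mm ahead of it and the grasp point (between the pads) lies 11 mm behind it (tcp_to_tips is the distance from the TCP to the fingertips, in m); z points along the fingers, y is the line along which they close (so a half turn about z gives the same grasp; the last joint's range is limited). The gripper opens to 88 mm and grips with 3 to 60 N. Pads are 18 mm wide; open, the fingers measure 123 mm over their backs; the gripper's body (75 mm by 187 mm) begins 45 mm behind the grasp point.
Start: joints at [-1.475, 0.181, 1.607, -0, 1.354, -0.206], TCP at [0.171, -0.549, 0.247] pointing down, gripper open.
Joint ranges: [-2.99, 2.99], [-0.89, 2.07], [0.3, 2.58], [-1.14, 4.28], [0, 2.63], [-3.12, 3.12]. Speed limits (rad/s): [2.57, 2.57, 3.01, 3.14, 3.14, 3.14].

INTERFACE

Orientations are given as a unit quaternion [x, y, z, w].
In Python, from cell import * gives the robot as it stands. The module is installed in compiled form; this text tells all that it offers.
- The arm moves only by the shell command python3 -m creep 'ROWS' [FORCE]. ROWS is text: rows parted by semicolons, each of 7 numbers parted by spaces: the turn, a rotation vector about the world's x, y, z in degrees, then the shift along the world's x, y, z in m, then the opening, from 0 (shut) to 1 (fully open). A call has 1 to 10 rows; each row shifts and turns the commanded pose from where the row before left it; what a row does not reach is not made up. A row lasts 1/12 s, in which the tool goes at most 41.7 mm and 7.16 degrees, less where a joint would pass 70% of its speed; a pose out of reach is approached as far as the arm can. A call is refused whole if a number of a shift passes 0.0417 or a number of a turn 7.16, either way. A call with a gripper value outside its range is refused whole. The fingers move at their own pace and stop on an object; FORCE is the grip in N (left out, the last holds). Time passes only in rows, so rows that do not move let the fingers close. It gives the time, the measured TCP pose, the force, the opening and the grip force at its end, in the units of the state.
- read_state(): the state, without advancing time (a new reading comes with each control period).
- snapshot(name): name is "side" or "top"; returns (picture, depth): 480x640x3 uint8, red, green, blue; 480x640 float32, m along the optical axis (not along the pixel's ray), 0 where there is no reading.
- camera_info(name): a dict with "K" (3x3 intrinsics, pixels), "rvec" (rotation vector, rad) and "tvec" (3), from world to camera coordinates, as OpenCV has them. Camera axes: x right, y down, z forward; pixel columns grow to the right and rows downward; lengths in m; the calibration is good to about 2 mm. A picture is of the moment at which its call begins. camera_info takes no time and is no camera call.
- job_done(): hands the job in; it is judged then, once.
The state is a dict: "t": time; "joint_positions": joint angles; "qd": joint speeds; "joint_torque": joint torques, N m; "eef_pos": TCP position; "tool_rot": TCP orientation; "contact_force": force on the tool from outside, world axes, zero at the start; "ft_torque": the same for the moment, N m; "finger_gap": finger opening in m; "grasp_force": force on a finger pad.
Only numpy, scipy, OpenCV 4.12 (cv2) and the standard library are available. Lean on these libraries where they do the work, as an engineer would, in place of code of your own. Each camera call takes 0.05 s, during which the arm holds its last target. There are 200 camera calls.

TASK

Free the brown glass bottle from the ratchet clamp: swing the pawl's lever fully over to lift and ease the crank forward by feel, just enough for the pawl to spring clear of its tooth, without squeezing the glass much harder than it is squeezed now. Then wind the crank backwards until the sliding jaw is fully home against its open stop. Take the bottle out and set it down gently, upright on the bench, leaving the other things where they are.

Things in the scene. Friction and masses are not known exactly. Their poses are not given: they have to be found in the camera images.
- clamp: Grey bottle clamp screwed to the bench, base 104 x 312 x 12 mm. Origin under the base's middle at bench height; y runs along the base from the crank end (-y) to the fixed V jaw (+y), x across it (away from the robot at yaw 0), z up. In this frame, mm: bottle axis (0, 85), wheel axis (0, -85), pivot of pawl and lever (-36, -124). Jaws 75 tall; plate under the ratchet wheel: top at z = 37.
- bottle: Brown glass bottle, black screw cap, 64 mm in diameter, 137 mm tall, about 0.4 kg; origin at the centre of its underside, z up. Cap 35 mm in diameter, 117 to 137 mm above the origin. It starts standing on the clamp's base (origin 12 mm above the bench), held between the V jaw and the sliding jaw.
- jaw: Sliding jaw with sprung rubber pad; its origin is at the clamp's origin as found. Slides along the clamp's y, 12 mm per rad of the wheel; +y closes, fully open it stands 24 mm towards -y. As found it squeezes the bottle with about 10 N (8 to 14); the glass may take 23 N. Each 1 mm of further closing adds about 10 N.
- crank_handle (a point): Middle of the crank's upright handle: black sleeve 15 mm in diameter, free to spin, z = 64 to 106 mm (point at 85), 45 mm from the wheel axis; as found 55 to 65 degrees anticlockwise from the clamp's x axis. Crank arm below: z = 56 to 63 mm. It has play on the wheel, 10 degrees in all, found anywhere in it. Past the play 3 to 5 N forward take the load and free the pawl; over 6 N squeeze too hard.
- wheel_axis (a point): Point on the vertical axis of the ratchet wheel, z = 45 mm. Wheel: 12 teeth, 68 mm in diameter, z = 40 to 50 mm. Forward = anticlockwise from above, closes the jaw; backward = clockwise, opens it, 2.0 rad (115 degrees) from as found to the open stop. As found the jaw's load presses a tooth on the pawl, which blocks backward. Free of the pawl it turns with 0.5 N at the crank handle.
- pawl_nose (a point): Tip of the steel pawl that bears on the wheel's tooth. Engaged it is 30 mm (horizontally) from the wheel axis; lifted it springs out to about 50 mm. The wheel's teeth reach out to 34 mm.
- lift_lever (a joint): Angle of the pawl lever, rad, clockwise from above: 0 hold (a spring presses the pawl in), 0.9 lift, at its stop (the spring pushes the pawl out). Stays where put; 2 to 4 N at the knob move it. Under load the pawl stays trapped behind its tooth with the lever at lift, and springs out once the wheel is eased forward 1 to 3 degrees. Below about 0.6 it falls in again.
- lever_knob (a point): Middle of the lever's upright knob: black round pin 13 mm in diameter, z = 56 to 84 mm (the point: z = 70 mm), 50 mm from the pivot; direction 255 degrees anticlockwise from the clamp's x axis at lever = 0, 203 degrees at 0.9.
- beaker: Loose glass beaker 54 x 70 mm, bystander.
- white_bottle: Loose white plastic bottle 52 x 112 mm, bystander.
- marker: Loose marker pen 135 mm long, bystander.
- tape: Loose roll of beige tape, 86 mm in diameter, 19 mm high, lying on the right between tube rack and balance; bystander.

How it is judged:
On the way, in this order (a step that is already met when the one before it is completed fails the run):
1. the pawl is lifted clear of the wheel's teeth (its tip more than 38 mm from the wheel axis) (horizontal distance between pawl_nose and wheel_axis above 0.038 m), for 0.2 s.
2. the wheel is wound back until the jaw is at its open stop (more than 21.6 of its 24 mm back) (y of jaw in the frame of clamp below -0.0216 m), for 0.2 s.
At the end, for the whole second after the job is handed in: The bottle stands upright (within 0.08 rad) and at rest on the bench itself (underside within 6 mm of the bench top, so out of the clamp), let go, and the jaw is still wound open (more than 21.6 mm back) (height (world z) of bottle between -0.005 and 0.006 m and angle between bottle's own z axis and vertical below 0.08 rad and linear speed of bottle below 0.02 m/s and y of jaw in the frame of clamp below -0.0216 m and contact force between the fingers and bottle below 0.1 N); the robot touches nothing.
It fails at once if the jaw squeezes the glass bottle with more than 23 N (contact force between bottle and jaw above 23 N).
It fails at once if the bottle is dragged out (more than 20 mm) before the jaw is opened (12 mm back) (distance of bottle from where it was at the start of the episode above 0.02 m and y of jaw in the frame of clamp above -0.012 m).
It fails at once if the bottle is tipped over (more than 0.5 rad) (angle between bottle's own z axis and vertical above 0.5 rad).
It fails at once if the bottle is dropped (faster than 0.5 m/s within 40 mm of the bench) (linear speed of bottle above 0.5 m/s and height (world z) of bottle below 0.04 m).
It fails at once if a loose bystander is moved by more than 30 mm (distance of any of beaker, white_bottle, marker, tape from where it was at the start of the episode above 0.03 m).
It also fails if it takes over 72 s, if anything falls off the work surface, if the arm or the gripper's body presses on something with over 40 N, if the wrist force passes 120 N, or if a joint passes its speed limit or range.

## Working session

There is one attempt and no reset: what is moved stays moved. The work goes in short steps, Python scripts to look and compute and a shell command to move; the robot and the scene stay as the last step left them, time stands still between calls to the robot, and variables do not carry over. Pictures are saved under pics/ and viewed, at most 13 in all, crops included, and the job is handed in when it is done.

```bash
mkdir -p pics; cat > h.py <<'E'
from cell import *
import numpy as np, cv2
def cam(n):
    c=camera_info(n);R=cv2.Rodrigues(np.array(c["rvec"],float))[0];return np.array(c["K"]),R,np.array(c["tvec"],float).ravel()
def ray(n,u,v,z):
    K,R,t=cam(n);o=-R.T@t;d=R.T@np.linalg.inv(K)@[u,v,1];return o+d*(z-o[2])/d[2]
def cloud(n,dep):
    K,R,t=cam(n);v,u=np.mgrid[:480,:640];d=np.stack([(u-K[0,2])/K[0,0]*dep,(v-K[1,2])/K[1,1]*dep,dep],-1);return (d-t)@R
def proj(n,p):
    K,R,t=cam(n);q=K@(R@np.array(p)+t);return q[:2]/q[2]
E
python3 - <<'E'
from h import *
for n in("top","side"):
    p,d=snapshot(n);cv2.imwrite(f"pics/{n}0.png",p[:,:,::-1]);np.savez(f"{n}0.npz",p=p,d=d)
    K,R,t=cam(n);print(n,-R.T@t,K[0,0],R[2])
s=read_state();print(s)
E
```

```text
top [ 0.24016936 -0.00438367  1.42073543] 579.6851924167162 [ 0.22326605  0.02681369 -0.97438868]
side [ 0.31021893 -1.3269688   0.90442469] 550.4059766968315 [ 0.1289787   0.84752587 -0.51484405]
{'t': 0.1, 'joint_positions': array([-1.47527960e+00,  1.81480357e-01,  1.60785773e+00,  1.89021881e-06,
        1.35380341e+00, -2.06281054e-01]), 'qd': array([-0.00199082, -0.0006129 , -0.00295223, -0.00064891, -0.0017762 ,
       -0.00076783]), 'joint_torque': array([ 6.41092756e-04, -4.34824848e+01, -3.42697442e+01,  7.03650573e-02,
        3.40856379e-02, -4.11420274e-05]), 'eef_pos': array([ 0.17089525, -0.54854621,  0.24591687]), 'tool_rot': array([ 9.88636084e-01,  1.50326624e-01,  4.37886598e-05, -7.73184368e-04]), 'contact_force': array([ 0.08589928, -0.15746488,  0.59452507]), 'ft_torque': array([ 0.02631733,  0.03637962, -0.00409385]), 'grasp_force': 0.0, 'finger_gap': 0.08840581170221874}
```

View pics/top0.png

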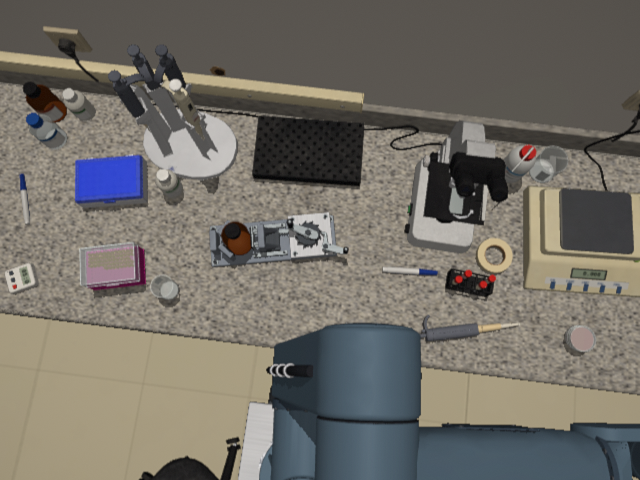

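View pics/side0.png

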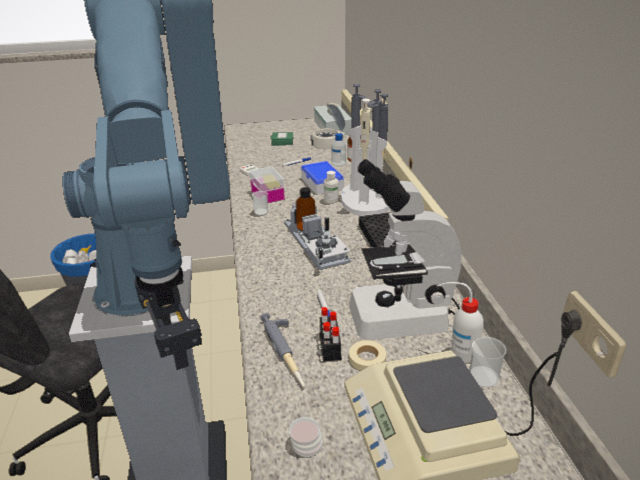

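The top view shows the clamp at about px (210–348, 212–265), with the bottle at (236,238) and the ratchet wheel near (308,235). I'll look closer next.

```bash
python3 - <<'E'
from h import *
a=np.load("top0.npz");b=np.load("side0.npz")
A=cv2.resize(a["p"][200:280,200:360],None,fx=5,fy=5,interpolation=cv2.INTER_CUBIC)
cv2.imwrite("pics/c1.png",A[:,:,::-1])
B=cv2.resize(b["p"][180:275,275:375],None,fx=6,fy=6,interpolation=cv2.INTER_CUBIC)
cv2.imwrite("pics/c2.png",B[:,:,::-1])
C=cloud("top",a["d"])
for nm,w in(("top",a),):
    # heights near clamp
    Z=C[200:280:5,200:360:6,2]*1000
    for r in Z: print(' '.join('%4d'%x for x in r))
E
```

```text
-1    0    0    0   -1    0    1    0    0   -5   -3    0    1   -2   -2   -2   -2    0    0    0    0    0    4    1    2   -1    5
   0    2   -3   -1    0    0    7    1    4    0   -2    4    0    2    0   -2   -1   -3    0    0    1   -2   -4    2    0    0    0
  -3    4    3    6    1    1    0   -2   -1   -2   -4    5    0    2    0    4   -1    1    0    3   -1    4   -2    0    6    0    4
   1    5   -4    0   -7    1    0    1    5    0    0   -1    3    0   -1   37   32   43   34   39   35   40    8    5   -4   -1    0
  -1    1    0 1420    4    2    0    2   -1    0    0   -2   14   11   14  106   40   37   37   40   36   34   14   -3   -3    0   -5
   4   -3   10   12   72  150  149  114   12   21   76   20   19   24   22   94   64   43   51   51   38   37   11    0    3    3   -5
   0   -3   73   75  110  149  144  119    6   62   67   46   48   25   24   35   64   59   69   58   51   38   10    2    3    1   -4
  -2    1   73   39  118  153  148  118  102   37   67   32   27   32    8   32   54   49   68   60   40   46    8    0   -1    3   -1
   4    0   72   41  1
[... 357 characters left out ...]
   60   64   82   -1    1
  -4   -1    8   13   10   72   12   12   12   20   23   19   10   13    6    6   39   35   33   28   16   12    9    0    4    3   -6
   0    1   10   15   13   12   12   12    9   11   10   12   10   10   -2    2    0   -2    2    2   -4    3    0   -1    4   -4    0
   1    3   11   12    9    0    0    2    1    0   -1    0   -1   -2    1    0    2    3   -2   -4    2    3    0    1   -1    2    2
  -3    0    2   -1 1420   -1   -1    2    1   -2    0    3    3    4   -2    6    1    1    0    0    1    3    0    4   -1    1   -3
   1    5    4    3   -2   -2    3    0    0    1    0    0    1   -1   -4    0    2    0    0    2   -2    0   -2    0    5   -1   -1
```

View pics/c1.png

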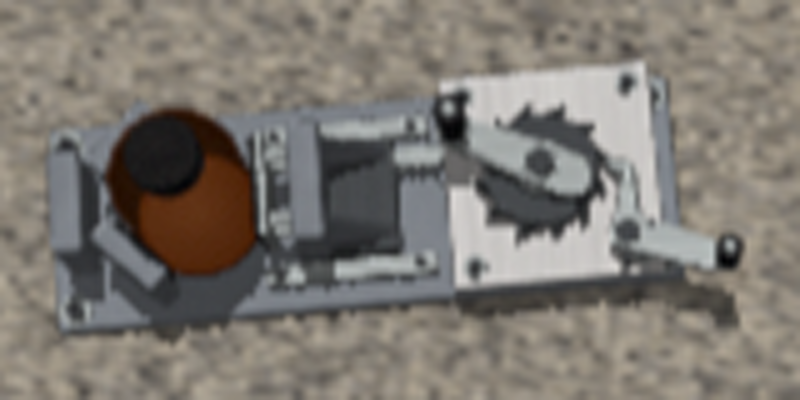

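View pics/c2.png

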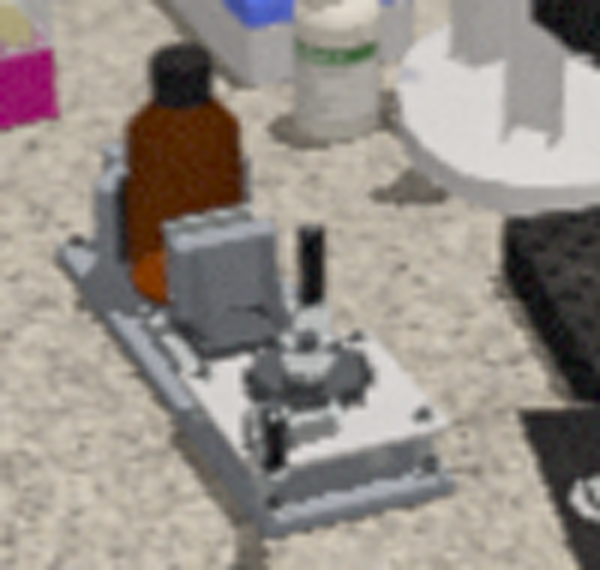

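The crops show: bottle cap centre at top px (232.6,231), hub at (308.2,232.4), handle top at about (290.4,221), knob top at (346,249). The base's left corners are at (210,226.5) and (212.5,266).

```bash
python3 - <<'E'
from h import *
def c(u,v): return u/5+200-.4, v/5+200-.4
P={}
for n,u,v,z in [("cap",163,155,.149),("hub",541,162,.064),("handle",452,103,.106),("knob",730,247,.084),("bTL",50,132,.012),("bBL",65,332,.012),("bTR",663,77,.012),("pTL",440,80,.037),("pTR",641,63,.037),("pivot",628,231,.062)]:
    P[n]=ray("top",*c(u,v),z);print(n,P[n].round(4))
# side view checks
def cs(u,v): return u/6+275-.4, v/6+180-.4
for n,u,v,z in [("handle_s",312,230,.106),("knob_s",273,412,.084),("cap_s",182,52,.149),("hub_s",306,342,.064),("base near corner",268,533,.0),("base right corner",452,485,.0)]:
    P[n]=ray("side",*cs(u,v),z);print(n,P[n].round(4))
# fit from bottle + hub: direction y
d=P["cap"]-P["hub"];d=d[:2];print("dist cap-hub",np.linalg.norm(d),"yaw",np.degrees(np.arctan2(-d[0],d[1])))
e=P["bTL"]-P["bTR"];print("edge len",np.linalg.norm(e[:2]),"yaw",np.degrees(np.arctan2(-e[0],e[1])))
e=P["pTL"]-P["pTR"];print("plate",np.linalg.norm(e[:2]),"yaw",np.degrees(np.arctan2(-e[0],e[1])))
e=P["bTL"]-P["bBL"];print("short",np.linalg.norm(e[:2]),"yaw",np.degrees(np.arctan2(e[1],e[0])))
h=P["handle"]-P["hub"];print("crank",np.linalg.norm(h[:2]),np.degrees(np.arctan2(h[1],h[0])))
# white plate cloud, bystanders
a=np.load("top0.npz");C=cloud("top",a["d"])
m=(a["p"].min(2)>170)&(abs(C[...,2]-.037)<.01);m[:,:280]=0;m[:,345:]=0;m[:205]=0;m[270:]=0
u=np.argwhere(m)[:,::-1].astype(np.float32);pts=np.array([ray("top",x,y,.037)[:2] for x,y in u],np.float32);print(cv2.minAreaRect(pts))
E
```

```text
cap [0.5227 0.2373 0.149 ]
hub [0.561  0.0724 0.064 ]
handle [0.574  0.1151 0.106 ]
knob [ 0.5266 -0.0225  0.084 ]
bTL [0.5577 0.3214 0.012 ]
bBL [0.4583 0.2969 0.012 ]
bTR [0.6246 0.0202 0.012 ]
pTL [0.6024 0.1289 0.037 ]
pTR [0.6236 0.0314 0.037 ]
pivot [0.5329 0.0266 0.062 ]
handle_s [0.5692 0.1041 0.106 ]
knob_s [ 0.5256 -0.0271  0.084 ]
cap_s [0.5243 0.2325 0.149 ]
hub_s [0.5584 0.0661 0.064 ]
base near corner [ 0.5256 -0.0037  0.    ]
base right corner [0.623  0.0199 0.    ]
dist cap-hub 0.1693292224069409 yaw 13.079732247688273
edge len 0.30858634938379753 yaw 12.528316437559026
plate 0.09975864078175022 yaw 12.232456345153675
short 0.10240115279883046 yaw 13.866190893506225
crank 0.044696382006762334 73.04444712943915
((0.5611029267311096, 0.07640117406845093), (0.10412649810314178, 0.11812194436788559), 12.599808692932129)
```

```bash
python3 -m creep '0 0 5.2 0.022 0.0325 0 0.5;0 0 5.2 0.022 0.0325 0 0.5;0 0 5.2 0.022 0.0325 0 0.5;0 0 5.2 0.022 0.0325 0 0.5;0 0 5.2 0.022 0.0325 0 0.5;0 0 5.2 0.022 0.0325 0 0.5;0 0 5.2 0.022 0.0325 0 0.5;0 0 5.2 0.022 0.0325 0 0.5;0 0 5.2 0.022 0.0325 0 0.5;0 0 5.2 0.022 0.0325 0 0.5' 5
python3 -m creep '0 0 0 0.022 0.0325 -0.01 0.5;0 0 0 0.022 0.0325 -0.01 0.5;0 0 0 0.022 0.0325 -0.01 0.5;0 0 0 0.022 0.0325 -0.01 0.5;0 0 0 0.022 0.0325 -0.01 0.5;0 0 0 0 0 0 0.5'
python3 - <<'E'
from h import *
for n,p in (("edge",(250,318)),("edge2",(100,305)),("beaker",(166,290)),("scope",(440,200)),("rack",(470,283))): print(n,ray("top",*p,0).round(3))
E
```

```text
t: 0.93
eef_pos: [0.3914, -0.2221, 0.2466]
tool_rot: [0.821, 0.57, 0.0, -0.0]
contact_force: [0.4, -1.2, -0.5]
finger_gap: 0.0441
grasp_force: 0.0
t: 1.43
eef_pos: [0.5019, -0.0557, 0.1944]
tool_rot: [0.821, 0.571, 0.0, -0.002]
contact_force: [-1.1, 0.3, -0.0]
finger_gap: 0.0439
grasp_force: 0.0
edge [0.345 0.187 0.   ]
edge2 [0.33  0.557 0.   ]
beaker [0.387 0.403 0.   ]
scope [ 0.702 -0.248  0.   ]
rack [ 0.498 -0.339  0.   ]
```

```bash
python3 -m creep '0 0 0 0.012 0.016 -0.03 0.5;0 0 0 0.013 0.016 -0.03 0.5;0 0 0 0 0 -0.025 0.5;0 0 0 0 0 -0.02 0.5;0 0 0 0 0 -0.017 0.5;0 0 0 0 0 0 0.5;0 0 0 0 0 0 0.5'
python3 - <<'E'
from h import *
p,d=snapshot("side");cv2.imwrite("pics/s1.png",cv2.resize(p[170:290,260:400],None,fx=5,fy=5,interpolation=cv2.INTER_CUBIC)[:,:,::-1])
E
```

```text
t: 2.02
eef_pos: [0.525, -0.0296, 0.074]
tool_rot: [0.823, 0.568, -0.001, -0.001]
contact_force: [0.3, -0.4, 1.0]
finger_gap: 0.0439
grasp_force: 0.0
```

View pics/s1.png

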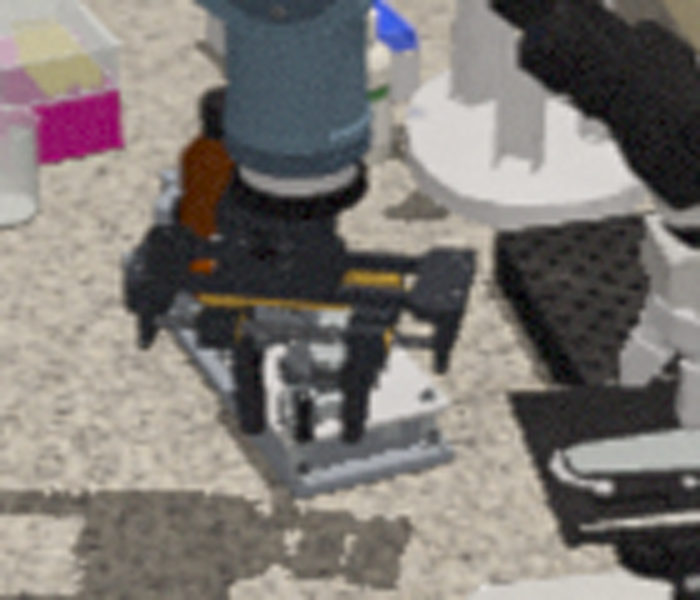

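The side view shows the knob (crop ~302,410) standing between the two fingertips (250 and 358), about centred. I'll close loosely around it.

```bash
python3 -m creep '0 0 0 0 0.004 -0.004 0.3;0 0 0 0 0 0 0.2;0 0 0 0 0 0 0.17;0 0 0 0 0 0 0.17;0 0 0 0 0 0 0.17;0 0 0 0 0 0 0.17'
```

```text
t: 2.57
eef_pos: [0.5261, -0.0256, 0.0711]
tool_rot: [0.823, 0.568, 0.0, 0.0]
contact_force: [-0.3, 0.5, 0.0]
finger_gap: 0.0146
grasp_force: 0.0
```

```bash
python3 -m creep '0 0 0 -0.006 0.0005 0 0.17;0 0 0 -0.006 0.001 0 0.17;0 0 0 -0.006 0.002 0 0.17;0 0 0 -0.006 0.003 0 0.17;0 0 0 0 0 0 0.17'
python3 -m creep '0 0 0 -0.005 0.003 0 0.17;0 0 0 -0.004 0.004 0 0.17;0 0 0 0 0 0 0.17'
```

```text
t: 2.98
eef_pos: [0.5004, -0.0184, 0.0706]
tool_rot: [0.823, 0.569, -0.0, -0.001]
contact_force: [-0.0, 1.0, 1.1]
finger_gap: 0.0154
grasp_force: 0.0
t: 3.23
eef_pos: [0.4919, -0.0112, 0.0705]
tool_rot: [0.823, 0.569, -0.0, -0.001]
contact_force: [1.3, 0.6, 0.8]
finger_gap: 0.0152
grasp_force: 0.0
```

```bash
for i in 1 2; do :; done; python3 -m creep '0 0 0 -0.0015 0.002 0 0.17;0 0 0 0 0 0 0.17'; python3 -m creep '0 0 0 -0.001 0.0015 0 0.17;0 0 0 0 0 0 0.17';python3 -m creep '0 0 0 -0.001 0.0015 0 0.17;0 0 0 0 0 0 0.17';python3 -m creep '0 0 0 -0.001 0.0015 0 0.17;0 0 0 0 0 0 0.17'
```

```text
t: 3.4
eef_pos: [0.4911, -0.0096, 0.0706]
tool_rot: [0.823, 0.569, -0.0, -0.0]
contact_force: [-0.1, -0.5, -0.2]
finger_gap: 0.0152
grasp_force: 0.1
t: 3.57
eef_pos: [0.4904, -0.0084, 0.0707]
tool_rot: [0.823, 0.569, -0.0, -0.0]
contact_force: [0.8, -1.8, -0.9]
finger_gap: 0.0149
grasp_force: 0.5
t: 3.73
eef_pos: [0.4898, -0.0073, 0.0708]
tool_rot: [0.823, 0.568, 0.0, 0.0]
contact_force: [2.5, -2.3, -0.2]
finger_gap: 0.015
grasp_force: 1.7
t: 3.9
eef_pos: [0.4898, -0.0067, 0.0711]
tool_rot: [0.823, 0.568, 0.001, 0.002]
contact_force: [5.7, -7.7, -4.4]
finger_gap: 0.0151
grasp_force: 3.9
```

```bash
python3 -m creep '0 0 0 0.0015 -0.0025 0 0.3;0 0 0 0 0 0 0.4;0 0 0 0 0 0.03 0.5;0 0 0 0 0 0.035 0.5;0 0 0 0.02 0.03 0.02 0.5;0 0 0 0.02 0.03 0 0.5;0 0 0 0.02 0.03 0 0.5;0 0 0 0.018 0.03 0 0.5;0 0 0 0 0 0 0.5;0 0 0 0 0 0 0.5'
python3 - <<'E'
from h import *
p,d=snapshot("side");cv2.imwrite("pics/s2.png",cv2.resize(p[170:290,260:400],None,fx=5,fy=5,interpolation=cv2.INTER_CUBIC)[:,:,::-1])
E
```

```text
t: 4.73
eef_pos: [0.5674, 0.1138, 0.155]
tool_rot: [0.822, 0.57, -0.001, -0.001]
contact_force: [-0.5, -0.5, -0.7]
finger_gap: 0.0441
grasp_force: 0.0
```

View pics/s2.png

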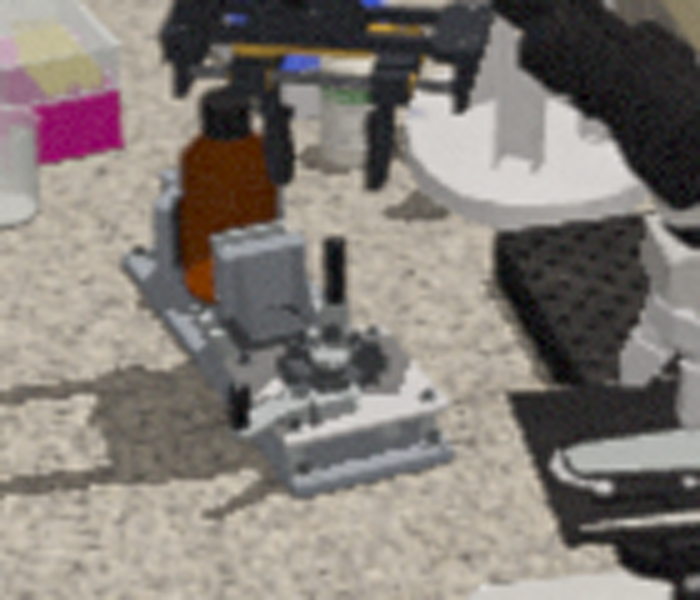

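The lever is over at lift, and the handle top (crop 333,245) lies below the open fingers (tips 275 and 375). Next I go down on the handle.

```bash
python3 -m creep '0 0 0 0.004 -0.004 -0.02 0.5;0 0 0 0 0 -0.02 0.5;0 0 0 0 0 -0.015 0.5;0 0 0 0 0 -0.012 0.5;0 0 0 0 0 0 0.4;0 0 0 0 0 0 0.3;0 0 0 0 0 0 0.25;0 0 0 0 0 0 0.25;0 0 0 0 0 0 0.25' 5; python3 -m creep '0 0 0 0 0 0 0.2;0 0 0 0 0 0 0.2;0 0 0 0 0 0 0.2'
```

```text
t: 5.53
eef_pos: [0.5727, 0.1079, 0.0899]
tool_rot: [0.823, 0.569, 0.001, 0.001]
contact_force: [0.2, -0.3, 0.5]
finger_gap: 0.0221
grasp_force: 0.0
t: 5.78
eef_pos: [0.5721, 0.1081, 0.0891]
tool_rot: [0.823, 0.569, 0.0, 0.0]
contact_force: [0.1, 0.3, -0.3]
finger_gap: 0.0177
grasp_force: 0.0
```

```bash
f='grep -E "eef|force"'; python3 -m creep '0 0 0 -0.001 0.0003 0 0.19;0 0 0 0 0 0 0.19'|grep -E "eef|force"; python3 -m creep '0 0 0 -0.001 0.0003 0 0.19;0 0 0 0 0 0 0.19'|grep -E "eef|force"
```

```text
eef_pos: [0.5708, 0.1084, 0.0887]
contact_force: [0.0, 0.1, 0.3]
grasp_force: 0.0
eef_pos: [0.5697, 0.1086, 0.0886]
contact_force: [-0.6, 0.4, -0.2]
grasp_force: 0.0
```

```bash
for i in a; do python3 -m creep '0 0 0 -0.001 0.0003 0 0.19;0 0 0 0 0 0 0.19'|grep -E "eef|force|gap"; done; python3 -m creep '0 0 0 -0.001 0.0003 0 0.19;0 0 0 0 0 0 0.19'|grep -E "eef|force|gap"
```

```text
eef_pos: [0.5687, 0.109, 0.0886]
contact_force: [0.7, -0.1, 0.0]
finger_gap: 0.0168
grasp_force: 0.0
eef_pos: [0.5678, 0.1092, 0.0887]
contact_force: [-0.1, -0.5, -0.5]
finger_gap: 0.0167
grasp_force: 0.0
```

```bash
python3 -m creep '0 0 0 -0.001 0.0003 0 0.19;0 0 0 0 0 0 0.19'|grep -E "eef|force|gap"
```

```text
eef_pos: [0.5668, 0.1095, 0.0887]
contact_force: [0.3, -0.3, -0.1]
finger_gap: 0.0168
grasp_force: 0.0
```

```bash
python3 -m creep '0 0 0 -0.0008 0.0002 0 0.19;0 0 0 0 0 0 0.19'|grep -E "eef|force|gap"
```

```text
eef_pos: [0.566, 0.1097, 0.0887]
contact_force: [-0.3, 0.0, -0.6]
finger_gap: 0.0167
grasp_force: 0.0
```

```bash
python3 -m creep '0 0 0 -0.0008 0.0002 0 0.19;0 0 0 0 0 0 0.19'|grep -E "eef|force|gap"
```

```text
eef_pos: [0.5655, 0.1098, 0.0888]
contact_force: [1.4, -0.1, -0.7]
finger_gap: 0.0169
grasp_force: 0.6
```

```bash
python3 -m creep '0 0 0 -0.0007 0.0002 0 0.19;0 0 0 0 0 0 0.19'|grep -E "eef|force|gap"
```

```text
eef_pos: [0.5651, 0.1099, 0.0888]
contact_force: [2.1, -0.8, -2.1]
finger_gap: 0.0165
grasp_force: 1.5
```

```bash
python3 -m creep '0 0 0 -0.0005 0.0001 0 0.19;0 0 0 0 0 0 0.19'|grep -E "eef|force|gap"
```

```text
eef_pos: [0.5647, 0.11, 0.0889]
contact_force: [4.6, -1.1, -2.5]
finger_gap: 0.0168
grasp_force: 2.3
```

```bash
python3 -m creep '0 0 0 -0.0003 0.0001 0 0.19;0 0 0 0 0 0 0.19'|grep -E "eef|force|gap"
```

```text
eef_pos: [0.5643, 0.1101, 0.0889]
contact_force: [4.7, -0.6, -2.2]
finger_gap: 0.0169
grasp_force: 2.6
```

```bash
python3 - <<'E'
from h import *
F=[]
for i in range(6):
    p,d=snapshot("side");s=read_state();F.append(np.r_[s["contact_force"],s["grasp_force"],s["eef_pos"][:2]])
print(np.array(F).round(4))
t,_=snapshot("top")
I=np.hstack([cv2.resize(p[225:275,290:360],(400,286),interpolation=cv2.INTER_CUBIC),cv2.resize(t[205:265,280:360],(400,286),interpolation=cv2.INTER_CUBIC)])
cv2.imwrite("pics/m1.png",I[:,:,::-1])
E
```

```text
[[ 4.8074 -1.9486 -3.0836  2.5856  0.5643  0.1101]
 [ 5.6539 -1.9032 -2.1237  2.5848  0.5643  0.1101]
 [ 5.0928 -1.4399 -3.0225  2.5827  0.5643  0.1101]
 [ 5.6533 -1.7933 -3.6872  2.582   0.5643  0.1101]
 [ 4.6019 -1.683  -3.0345  2.5812  0.5643  0.1101]
 [ 5.4933 -1.9394 -2.9274  2.581   0.5643  0.1101]]
```

View pics/m1.png

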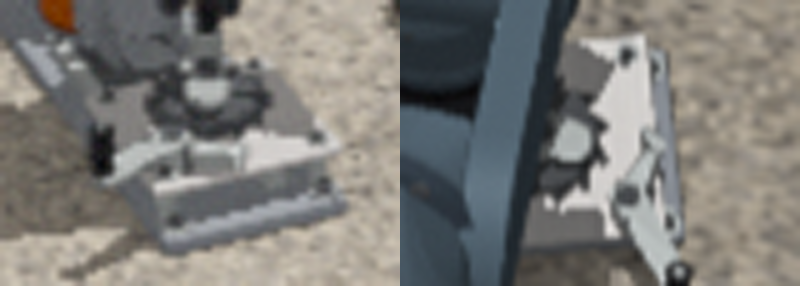

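The top view (right half) shows the pawl nose at ~(655,130), swung out away from the wheel hub (575,138), so the pawl has sprung clear. Next I wind back along the arc, turning the tool with the crank.

```bash
python3 -m creep '0 0 0 0.0025 0.006 0 0.19;0 0 -4 0.0054 -0.0013 0 0.19;0 0 -7 0.0051 -0.0019 0 0.19;0 0 -7 0.0049 -0.0025 0 0.19;0 0 0 0 0 0 0.19'; python3 -m creep '0 0 -7 0.0045 -0.0031 0 0.19;0 0 -7 0.0041 -0.0037 0 0.19;0 0 0 0 0 0 0.19'
```

```text
t: 8.22
eef_pos: [0.5816, 0.1107, 0.0886]
tool_rot: [0.902, 0.431, -0.001, -0.0]
contact_force: [0.8, 0.3, -0.1]
finger_gap: 0.0167
grasp_force: 0.0
t: 8.47
eef_pos: [0.5901, 0.1037, 0.0886]
tool_rot: [0.948, 0.319, -0.0, -0.0]
contact_force: [0.0, -0.1, 0.2]
finger_gap: 0.0164
grasp_force: 0.0
```

```bash
python3 -m creep '0 0 -6 0.0037 -0.0041 0 0.19;0 0 -6 0.0031 -0.0045 0 0.19;0 0 -6 0.0025 -0.0049 0 0.19;0 0 -6 0.0019 -0.0051 0 0.19;0 0 -6 0.0013 -0.0054 0 0.19;0 0 0 0 0 0 0.19'; python3 -m creep '0 0 -6 0.0006 -0.0054 0 0.19;0 0 -6 0 -0.0055 0 0.19;0 0 -6 -0.0007 -0.0055 0 0.19;0 0 0 0 0 0 0.19'
python3 - <<'E'
from h import *
p,d=snapshot("side");t,_=snapshot("top")
I=np.hstack([cv2.resize(p[190:275,290:375],(400,400),interpolation=cv2.INTER_CUBIC),cv2.resize(t[200:280,200:360],(400,200),interpolation=cv2.INTER_CUBIC).repeat(2,0)])
cv2.imwrite("pics/m2.png",I[:,:,::-1])
E
```

```text
t: 8.97
eef_pos: [0.6023, 0.0795, 0.0886]
tool_rot: [0.998, 0.065, -0.001, -0.0]
contact_force: [-0.3, 0.5, 0.5]
finger_gap: 0.0169
grasp_force: 0.0
t: 9.3
eef_pos: [0.6021, 0.0632, 0.0886]
tool_rot: [0.996, -0.092, -0.001, 0.0]
contact_force: [0.9, -0.0, 0.1]
finger_gap: 0.0169
grasp_force: 0.0
```

View pics/m2.png

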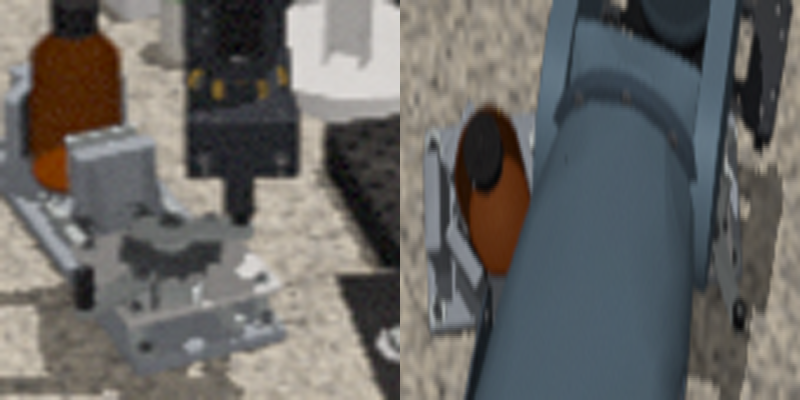

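The side view shows the jaw moving back from the bottle, with the fingers still round the handle. I'll continue to the stop by feel.

```bash
python3 -m creep '0 0 -6 -0.0013 -0.0053 0 0.19;0 0 -6 -0.002 -0.0051 0 0.19;0 0 -6 -0.0026 -0.0048 0 0.19;0 0 0 0 0 0 0.19'; python3 -m creep '0 0 -3 -0.0014 -0.0022 0 0.19;0 0 0 0 0 0 0.19'
```

```text
t: 9.73
eef_pos: [0.5963, 0.0482, 0.0886]
tool_rot: [0.969, -0.247, -0.0, 0.0]
contact_force: [-0.0, -0.5, 0.5]
finger_gap: 0.0167
grasp_force: 0.0
t: 9.9
eef_pos: [0.5952, 0.0463, 0.0887]
tool_rot: [0.963, -0.271, -0.0, -0.0]
contact_force: [0.7, -0.3, 0.7]
finger_gap: 0.0167
grasp_force: 0.0
```

```bash
for k in 1; do python3 -m creep '0 0 -2 -0.0012 -0.0016 0 0.19;0 0 0 0 0 0 0.19'|grep -E "eef|force"; done; python3 -m creep '0 0 -2 -0.0013 -0.0016 0 0.19;0 0 0 0 0 0 0.19'|grep -E "eef|force"; python3 -m creep '0 0 -2 -0.0013 -0.0015 0 0.19;0 0 0 0 0 0 0.19'|grep -E "eef|force"
```

```text
eef_pos: [0.5942, 0.0448, 0.0887]
contact_force: [-0.1, 0.7, 0.3]
grasp_force: 0.0
eef_pos: [0.5929, 0.0431, 0.0887]
contact_force: [-0.2, -0.4, 0.9]
grasp_force: 0.0
eef_pos: [0.5916, 0.0415, 0.0887]
contact_force: [0.3, 0.1, -0.2]
grasp_force: 0.0
```

```bash
python3 -m creep '0 0 -2 -0.0013 -0.0015 0 0.19;0 0 0 0 0 0 0.19'|grep -E "eef|force"; python3 -m creep '0 0 -2 -0.0013 -0.0015 0 0.19;0 0 0 0 0 0 0.19'|grep -E "eef|force"
```

```text
eef_pos: [0.5903, 0.0399, 0.0887]
contact_force: [-0.1, 0.4, 0.3]
grasp_force: 0.0
eef_pos: [0.5892, 0.0385, 0.0888]
contact_force: [0.8, 1.4, 0.5]
grasp_force: 0.4
```

```bash
python3 -m creep '0 0 -1 -0.001 -0.0009 0 0.19;0 0 0 0 0 0 0.19'|grep -E "eef|force"; python3 -m creep '0 0 0 -0.0007 -0.0007 0 0.19;0 0 0 0 0 0 0.19'|grep -E "eef|force"
```

```text
eef_pos: [0.5888, 0.0382, 0.0888]
contact_force: [3.6, 4.1, -1.4]
grasp_force: 2.8
eef_pos: [0.5886, 0.038, 0.0889]
contact_force: [6.0, 6.2, -3.3]
grasp_force: 4.4
```

```bash
python3 -m creep '0 0 0 -0.0005 -0.0005 0 0.19;0 0 0 0 0 0 0.19;0 0 0 0 0 0 0.19'|grep -E "eef|force"
```

```text
eef_pos: [0.5883, 0.0377, 0.0889]
contact_force: [6.2, 8.6, -3.7]
grasp_force: 5.0
```

```bash
python3 -m creep '0 0 0 0.0009 0.0009 0 0.3;0 0 0 0 0 0 0.4;0 0 0 0 0 0 0.5;0 0 0 0 0 0.03 0.5;0 0 0 0 0 0.04 0.6;0 0 7 0 0 0.04 0.75;0 0 7 -0.01 0 0.02 0.75;0 0 7 0 0 0 0.75;0 0 7 0 0 0 0.75;0 0 7 0 0 0 0.75'
python3 - <<'E'
from h import *
t,d=snapshot("top");p,_=snapshot("side")
C=cloud("top",d);m=(t.max(2)<60)&(C[...,2]>.135)&(C[...,2]<.165);m[:,:222]=0;m[:,245:]=0;m[:220]=0;m[245:]=0
v,u=np.nonzero(m);print(len(u),u.mean(),v.mean(),u.min(),u.max(),v.min(),v.max(),ray("top",u.mean(),v.mean(),.149),C[m].mean(0))
I=np.hstack([cv2.resize(p[190:275,290:375],(400,400),interpolation=cv2.INTER_CUBIC),cv2.resize(t[200:280,200:280],(400,400),interpolation=cv2.INTER_CUBIC)])
cv2.imwrite("pics/m3.png",I[:,:,::-1])
E
```

```text
t: 12.15
eef_pos: [0.5777, 0.0367, 0.2196]
tool_rot: [0.998, -0.064, 0.001, 0.0]
contact_force: [-0.3, -0.5, 0.1]
finger_gap: 0.0658
grasp_force: 0.0
189 232.74074074074073 229.26455026455025 225 240 222 237 [0.52587577 0.23659213 0.149     ] [0.52600453 0.23668939 0.1484699 ]
```

View pics/m3.png

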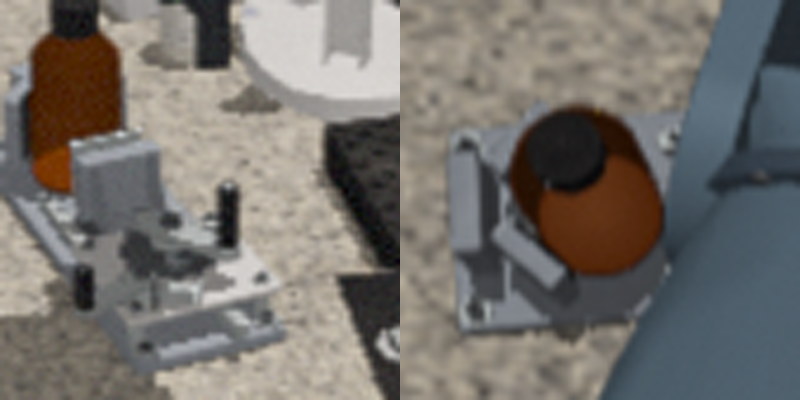

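The lever is at lift, the crank is wound round and the jaw has moved back, with the bottle still standing upright. The cap centre is at (232.7,229.3). Now to grip the cap.

```bash
python3 -m creep '0 0 0 -0.009 0.033 0 0.75;0 0 0 -0.009 0.033 0 0.75;0 0 0 -0.009 0.033 0 0.75;0 0 0 -0.009 0.033 0 0.75;0 0 0 -0.008 0.034 0 0.75;0 0 0 -0.008 0.034 0 0.75;0 0 0 0 0 -0.02 0.75;0 0 0 0 0 -0.02 0.75;0 0 0 0 0 0 0.75' 30
python3 - <<'E'
from h import *
print(read_state()["eef_pos"])
t,d=snapshot("side");C=cloud("side",d)
p0=np.load("side0.npz");C0=cloud("side",p0["d"])
# jaw: points z .065-.08 in clamp frame
o=np.array([.541,.156]);a=np.radians(12.9);
for D in(C0,C):
    q=D[...,:2]-o;x=q@[np.cos(a),np.sin(a)];y=q@[-np.sin(a),np.cos(a)]
    m=(abs(x)<.025)&(y>-.06)&(y<.06)&(abs(D[...,2]-.055)<.012);print(m.sum(),np.percentile(y[m],[5,25,50]).round(4))
E
```

```text
t: 13.0
eef_pos: [0.5229, 0.2371, 0.1746]
tool_rot: [0.998, -0.068, -0.003, 0.001]
contact_force: [-1.0, -0.0, 0.2]
finger_gap: 0.0658
grasp_force: 0.0
[0.52285676 0.23711229 0.17464075]
177 [-0.0546  0.0099  0.0165]
216 [-0.0189 -0.0084 -0.0023]
```

```bash
python3 - <<'E'
from h import *
o=np.array([.541,.156]);a=np.radians(12.9)
Ds=[np.load("side0.npz")["d"],snapshot("side")[1]]
Ds.append(np.median([snapshot("side")[1] for _ in range(4)],0))
for d in Ds:
    D=cloud("side",d)
    q=D[...,:2]-o;x=q@[np.cos(a),np.sin(a)];y=q@[-np.sin(a),np.cos(a)]
    for lo,hi in((.04,.05),(.05,.06),(.06,.07),(.071,.08)):
        m=(abs(x)<.025)&(y>-.05)&(y<.04)&(D[...,2]>lo)&(D[...,2]<hi);print(m.sum(),np.sort((y[m]*1000).round())[:: max(1,m.sum()//14)])
E
```

```text
48 [-6. -1.  2.  2.  4.  9. 10. 13. 14. 15. 15. 17. 17. 18. 20. 21.]
50 [-49.   5.   8.   9.  11.  13.  13.  15.  16.  16.  17.  18.  18.  19.
  20.  21.  23.]
66 [-49. -43.  12.  15.  15.  16.  18.  18.  19.  20.  21.  22.  24.  27.
  28.  32.  39.]
9 [-50. -49. -49. -49. -43.  15.  17.  19.  21.]
44 [-30. -28. -20. -18. -17. -13. -11.  -9.  -8.  -7.  -6.  -4.  -3.  -1.
  -0.]
52 [-19. -18. -16. -13. -12. -11. -10.  -9.  -8.  -7.  -7.  -7.  -6.  -4.
  -3.  -0.  22.  26.]
101 [-18.  -9.  -8.  -6.  -6.  -5.  -3.  -1.   2.   5.  16.  19.  22.  23.
  27.]
6 [-10.  -1.   0.  13.  15.  19.]
50 [-27. -25. -22. -20. -19. -17. -15. -11. -10.  -9.  -9.  -8.  -8.  -7.
  -6.  -6.  -5.]
50 [-21. -17. -16. -13. -12. -10.  -9.  -9.  -8.  -7.  -7.  -7.  -7.  -6.
  -6.  -5.  -4.]
110 [-11.  -8.  -8.  -7.  -6.  -5.  -3.  -1.   1.   5.  18.  20.  20.  21.
  22.  24.]
0 []
```

The jaw face has moved back about 24 mm, so the stop is reached. I'll grip the cap now.

```bash
python3 -m creep '0 0 0 0.002 0 -0.02 0.75;0 0 0 0 0 -0.014 0.75;0 0 0 0 0 0 0.6;0 0 0 0 0 0 0.3;0 0 0 0 0 0 0.3;0 0 0 0 0 0 0.3;0 0 0 0 0 0 0.3;0 0 0 0 0 0 0.3' 30; python3 -m creep '0 0 0 0 0 0 0.3;0 0 0 0 0 0 0.3;0 0 0 0 0 0 0.3'
```

```text
t: 13.97
eef_pos: [0.5285, 0.2371, 0.1459]
tool_rot: [0.998, -0.067, 0.001, -0.0]
contact_force: [0.3, -0.8, 3.2]
finger_gap: 0.0337
grasp_force: 30.0
t: 14.22
eef_pos: [0.5285, 0.2371, 0.1459]
tool_rot: [0.998, -0.067, 0.001, -0.0]
contact_force: [-0.9, -1.4, 6.6]
finger_gap: 0.0335
grasp_force: 30.0
```

```bash
python3 -m creep '0 0 0 0 0 0.004 0.3;0 0 0 0 0 0.008 0.3;0 0 0 0 0 0.01 0.3;0 0 0 0 0 0 0.3;0 0 0 0 0 0 0.3'
```

```text
t: 14.63
eef_pos: [0.5281, 0.2371, 0.1676]
tool_rot: [0.998, -0.067, 0.001, -0.0]
contact_force: [0.2, -0.1, -4.1]
finger_gap: 0.0336
grasp_force: 30.0
```

```bash
python3 -m creep '0 0 0 0 0 0.015 0.3;0 0 0 0 0 0.02 0.3;0 0 0 0 0 0.02 0.3;0 0 0 0 0 0.012 0.3;0 0 0 -0.015 -0.012 0 0.3;0 0 0 -0.025 -0.025 0 0.3;0 0 0 -0.025 -0.025 0 0.3;0 0 0 -0.025 -0.025 0 0.3;0 0 0 -0.013 -0.01 0 0.3;0 0 0 0 0 0 0.3'; python3 -m creep '0 0 0 0 0 0 0.3;0 0 0 0 0 0 0.3'
python3 - <<'E'
from h import *
p,_=snapshot("side")
cv2.imwrite("pics/m4.png",cv2.resize(p[130:290,230:400],None,fx=3.5,fy=3.5)[:,:,::-1])
E
```

```text
t: 15.47
eef_pos: [0.4218, 0.1386, 0.2329]
tool_rot: [0.998, -0.068, -0.001, 0.0]
contact_force: [0.8, 0.1, -3.1]
finger_gap: 0.0335
grasp_force: 30.0
t: 15.63
eef_pos: [0.4253, 0.1403, 0.234]
tool_rot: [0.998, -0.067, 0.001, -0.0]
contact_force: [0.4, 0.5, -4.3]
finger_gap: 0.0332
grasp_force: 30.0
```

View pics/m4.png

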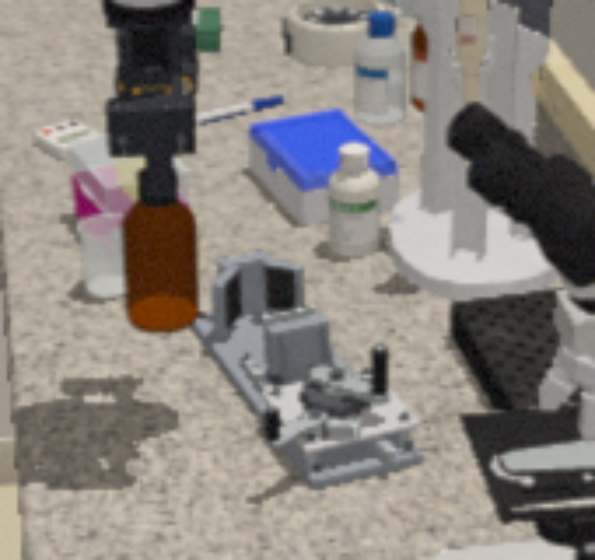

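The bottle hangs upright in the gripper, clear of the clamp, over free bench. I'll lower it.

```bash
python3 -m creep '0 0 0 0 0 -0.015 0.3;0 0 0 0 0 -0.02 0.3;0 0 0 0 0 -0.02 0.3;0 0 0 0 0 -0.018 0.3;0 0 0 0 0 -0.012 0.3;0 0 0 0 0 -0.006 0.3;0 0 0 0 0 0 0.3;0 0 0 0 0 0 0.3'; python3 -m creep '0 0 0 0 0 -0.004 0.3;0 0 0 0 0 0 0.3;0 0 0 0 0 0 0.3'
```

```text
t: 16.35
eef_pos: [0.4252, 0.1404, 0.1429]
tool_rot: [0.998, -0.067, -0.0, -0.0]
contact_force: [-0.1, -0.2, -4.1]
finger_gap: 0.0335
grasp_force: 30.0
t: 16.6
eef_pos: [0.4251, 0.1401, 0.1392]
tool_rot: [0.998, -0.067, 0.0, -0.0]
contact_force: [0.2, 0.2, -3.3]
finger_gap: 0.0337
grasp_force: 30.0
```

```bash
python3 -m creep '0 0 0 0 0 -0.002 0.3;0 0 0 0 0 0 0.3;0 0 0 0 0 0 0.3'|grep -E "eef|contact"; python3 -m creep '0 0 0 0 0 -0.0015 0.3;0 0 0 0 0 0 0.3;0 0 0 0 0 0 0.3'|grep -E "eef|contact";  python3 -m creep '0 0 0 0 0 -0.0015 0.3;0 0 0 0 0 0 0.3;0 0 0 0 0 0 0.3'|grep -E "eef|contact"
```

```text
eef_pos: [0.4247, 0.1401, 0.1368]
contact_force: [-0.6, 0.7, -4.1]
eef_pos: [0.4247, 0.1401, 0.1352]
contact_force: [0.2, -0.8, -3.8]
eef_pos: [0.4251, 0.1401, 0.134]
contact_force: [0.5, 0.3, -1.4]
```

```bash
python3 -m creep '0 0 0 0 0 -0.0007 0.3;0 0 0 0 0 0 0.3;0 0 0 0 0 0 0.3'|grep -E "eef|contact"; python3 -m creep '0 0 0 0 0 0 0.5;0 0 0 0 0 0 0.65;0 0 0 0 0 0 0.75;0 0 0 0 0 0 0.75;0 0 0 0 0 0.015 0.75;0 0 0 0 0 0.03 0.75;0 0 0 0 0 0.04 0.75;0 0 0 0 0 0.04 0.75;0 0 0 0 0 0 0.75;0 0 0 0 0 0 0.75'
python3 - <<'E'
from h import *
p,_=snapshot("side")
cv2.imwrite("pics/m5.png",cv2.resize(p[130:290,230:400],None,fx=3.5,fy=3.5)[:,:,::-1])
E
```

```text
eef_pos: [0.4255, 0.1402, 0.1339]
contact_force: [-1.1, -0.3, 6.2]
t: 18.43
eef_pos: [0.4263, 0.1402, 0.2605]
tool_rot: [0.998, -0.067, 0.003, -0.0]
contact_force: [-0.1, 0.9, -0.1]
finger_gap: 0.066
grasp_force: 0.0
```

View pics/m5.png

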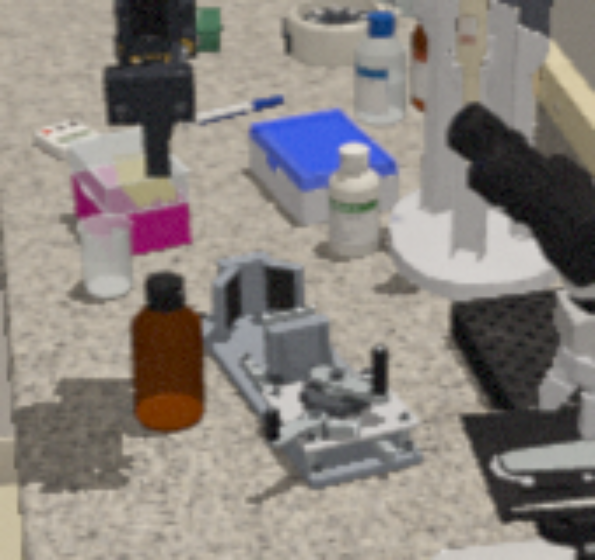

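The bottle stands upright and free on the bench, the gripper is clear above it, and the jaw is still open. I'm handing the job in.

```bash
python3 -c "from cell import *; print(job_done())"
```

```text
the job is handed in; nothing more can be done
None
```

The pawl was freed by feel, the jaw wound back to its open stop, and the bottle set down upright on the bench in front of the clamp; I handed the job in but got no verdict back.

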